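# Lock the template clamp by feel

### The job

The cam clamp that holds the brass bishop template is closed but not locked: inside its sloping green casing the lock bar has stopped with its one notch out of sight, somewhere along the slot. Take the red-handled steel locking rod from its stand, put it into the slot square to the sloping face, feel along the bar for the notch, push the rod fully home in it and leave it there. Leave the other things on the bench where they are.

Things in the scene. Friction and masses are not known exactly. Their poses are not given: they have to be found in the camera images.
- rod_grip (a point): Centre of the red square handle (22 x 22 mm across, 56 mm long) of the loose steel locking rod, 181 mm long, about 0.2 kg. z runs along the rod from nose to handle; x and y are square to the handle's flat sides. At the start the rod stands upright, within about 2 degrees, in the stand.
- rod_nose (a point): End of the rod's half-round nose, 153 mm from rod_grip along its -z, same axes. The shaft from the nose up to the handle is straight and round, 14 mm in diameter, 125 mm long.
- stand_top (a point): Centre of the top face, and mouth of the hole, of the fixed wooden stand, a block 80 x 80 x 80 mm on the table; its upright round hole is 70 mm deep and 15.5 mm wide. The rod stands on the bottom of the hole.
- slot_face: Sloping green steel casing of the fixed clamp station. Origin: centre of the slot's mouth, 106 mm above the table, in the flat outer face (48 x 222 mm); z points square out of the face (up and back to the robot, 28 degrees from vertical), y along the slot (level), x up the slope. Slot 24 mm wide (x), 90 mm long (y), its walls straight and parallel to z all the way down.
- bar_level (a point): Point in the middle of the slot, 44 mm below its mouth, in the plane of the hidden lock bar's smooth flat face, which closes the slot there. The bar is fixed. Its one notch is as wide as the slot (x), 20 mm long (y) and 26 mm deep; its middle lies anywhere from 30 mm to one side of this point to 30 mm to the other along y, differently each time. Same axes as slot_face.
- home_level (a point): Point in the middle of the slot, 70 mm below its mouth, at the level of the notch's floor (its place along y is not the notch's). With its nose on that floor the rod is home and its handle starts 55 mm outside the mouth. Let go there, it stays, leaning by up to some 18 degrees. Same axes as slot_face.
- plinth_edge (a point): Middle of the top edge, nearest the slot, of the station's fixed oak plinth, 122 mm above the table, 80 mm horizontally beyond the slot's mouth. The clamped brass bishop template (118 mm high) stands 60 mm beyond this edge; the cam lever (to 152 mm above the table) and two tracing bars stand on the plinth too; all fixed.
- holly_bishop_mid (a point): Middle of the loose white holly bishop, 118 mm high, 40 mm across; upright. Bystander.
- ebony_rook_mid (a point): Middle of the loose black rook, 85 mm high, 42 mm across; upright. Bystander.
- beech_blank_mid (a point): Middle of the loose round beech blank, 130 mm high, 48 mm across; upright. Bystander.
- hex_key_mid (a point): Middle of the long leg of the loose steel hex key, 120 x 40 mm, 8 mm thick, flat on the table. Bystander.
- wax_jar_mid (a point): Middle of the loose amber wax jar, 70 mm high, 64 mm across. Bystander.
- mallet_mid (a point): Point on the handle of the loose wooden mallet lying on the table, about 190 mm long and 90 mm wide, 48 mm high. Bystander.

How it is judged:
By the outcome, as a careful person would: the job done as asked, in the order asked, and still so for the second after the job is handed in, with the robot touching nothing.
It also fails if it takes over 58 s, if anything falls off the work surface, if the arm or the gripper's body presses on something with over 40 N, if the wrist force passes 120 N, or if a joint passes its speed limit or range.

### The arm

A 6-joint arm with a two-finger parallel gripper is mounted at the origin on the work surface. World frame = base frame: x ahead of the robot, y to its left, z up, the work surface at z = 0. Lengths are in mm, angles in rad, forces in N, time in s.
With the tool pointing down it reaches from about 350 to 775 mm from the base axis. Payload 7.3 kg.
Tool frame: the origin (TCP) lies on the centre line of the jaws, within the pads' length; the fingertips stand bot.tip_reach ahead of it and the grasp point (between the pads) lies 6 mm ahead of it (bot.tip_reach is the distance from the TCP to the fingertips, in mm); z points along the fingers, y is the direction in which the jaws open and shut (so a half turn about z gives the same grasp; the last joint's range is limited). The gripper opens to 92 mm and grips with 3 to 60 N. Pads are 19 mm wide; open, the fingers measure 130 mm over their backs; the gripper's body (75 mm by 190 mm) begins 47 mm behind the grasp point.
Start: joints at [1.102, 0.342, 1.524, -0, 1.275, -0.146], TCP at [166.527, 497.907, 251.741] pointing down, gripper open.
Joint ranges: [-2.53, 2.53], [-0.77, 2.02], [0.04, 2.7], [-1, 4.14], [0.28, 2.66], [-3.11, 3.11]. Speed limits (rad/s): [2.57, 2.57, 3.14, 3.14, 3.14, 3.14].

### API

Orientations are given as [roll, pitch, yaw] about the fixed x, y, z axes, in that order (R = Rz(yaw) Ry(pitch) Rx(roll)).
In Python, from plant import bot gives the robot as it stands.
- The arm moves only by the tool step_arm, never from a script. Its argument "deltas" is a list of rows, each a list of 6 numbers: the shift along the tool's x, y, z in mm, then the turn, a rotation vector about the tool's x, y, z in rad. A call has 1 to 5 rows; each row is the pose to reach, as a shift and turn from the pose commanded when the call began, along the tool's axes at that moment; what a row does not reach only later rows make up. A row lasts 1/12 s, in which the tool goes at most 41.7 mm and 7.16 degrees, less where a joint would pass 70% of its speed; a pose out of reach is approached as far as the arm can. A call with a gripper value outside its range is refused whole. "fingers" is the finger opening in mm, from 0 to 91.8, set as the call begins (left out, the last holds). The fingers move at their own pace and stop on an object; the grip force is fixed at half the most. Time passes only in rows, so rows that repeat a pose let the fingers close. It gives the time, the measured TCP pose, the force and the opening at its end, in the units of the state.
- bot.get_obs(): the state, without advancing time (a new reading comes with each control period).
- bot.capture(name): name is "scene" or "top" or "wrist"; returns a dict with "color" (420x560x3 uint8, red, green, blue), "fx", "fy", "cx", "cy" (pixels), "R" (3x3) and "t" (3): a world point X has camera coordinates R X + t. Camera axes: x right, y down, z forward; pixel columns grow to the right and rows downward; lengths in mm; the calibration is good to about 2 mm. The wrist camera is an equidistant fisheye: a pixel r from the principal point sees the ray r / f radians off the axis. A picture is of the moment at which its call begins. There is no depth.
- bot.close_job(): hands the job in, once; it reports no verdict.
Trained networks look in a picture, given as the dict that the camera call returned (one of the last four; its "shot" number tells which), for a name from the list of things; names that differ only in an ending like _2 or _b are one class to them, and where a whole thing is asked for, a point or a joint stands for the part that bears it (a point fixed in the world has none). Each returns a list of dicts, best first, with "p" (0 to 1); they miss things now and then, are a little off and sometimes report something else, mostly with a low value. They report only what shows in the picture. A call takes as long as a camera call.
- bot.boxes_of(query, picture): "rect" ([centre column, centre row, width, height] in pixels, round what is visible of it).
The state is a dict: "time": time; "joint_positions": joint angles; "dq": joint speeds; "tau": joint torques, N m; "tool_pos": TCP position; "tcp_rot": TCP orientation; "contact_force": force on the tool from outside, world axes, zero at the start; "moment": the same for the moment, N m; "grip_width": finger opening in mm.
Only numpy, scipy, OpenCV 4.12 (cv2) and the standard library are available. Lean on these libraries where they do the work, as an engineer would, in place of code of your own. Each camera call takes 0.05 s, during which the arm holds its last target. There are 200 camera calls.

## Working session

There is one attempt and no reset: what is moved stays moved. The work goes in short steps, Python scripts to look and compute and a tool call to move; the robot and the scene stay as the last step left them, time stands still between calls to the robot, and variables do not carry over. Pictures are saved under pics/ and viewed, about 8 in all and at most 12, crops included, and the job is handed in when it is done.

Besides the shell and the picture viewer there is one more tool, called after "Call:" as name(argument=value, ...), one argument or row to a line, values as JSON. step_arm: Moves the arm, as the interface text tells. Its arguments: {"type":"object","properties":{"deltas":{"type":"array"},"fingers":{"type":"number"}},"required":["deltas"]}

```bash
mkdir -p pics; ls; python3 - <<'E'
from plant import bot
import cv2
o=bot.get_obs();print({k:(v if not hasattr(v,'round') else v) for k,v in o.items()}, bot.tip_reach)
for n in("scene","top"):
    p=bot.capture(n);cv2.imwrite(f"pics/{n}0.png",p["color"][:,:,::-1])
    print(n,p["fx"],p["fy"],p["cx"],p["cy"],p["R"],p["t"])
    for q in("rod_grip","stand_top","slot_face","plinth_edge","rod_nose"):
        print(q,[(round(d["p"],2),[round(float(x)) for x in d["rect"]]) for d in bot.boxes_of(q,p)[:2]])
E
```

```text
pics
{'time': 0.0, 'joint_positions': array([ 1.10198802e+00,  3.42726716e-01,  1.52507159e+00,  5.80493241e-06,
        1.27541645e+00, -1.45981970e-01]), 'dq': array([ 0.0023278 , -0.0002964 , -0.00114907,  0.00107286,  0.00102097,
        0.00197   ]), 'tau': array([ 3.38709706e-04, -4.31247282e+01, -2.44213307e+01,  7.18036084e-02,
        5.60969696e-02, -1.34590896e-04]), 'tool_pos': array([166.34171059, 497.53121701, 251.02383013]), 'tcp_rot': array([-3.13998861e+00, -2.41449229e-04,  2.81876443e+00]), 'contact_force': array([ 0.48138706, -0.185279  , -0.43591335]), 'moment': array([-0.04391085,  0.02533107, -0.00152071]), 'grip_width': 91.69710723588801} 25.0
scene 502.82487096815635 502.82487096815635 282.308803720589 213.45956108099315 [[-0.84623051  0.53259007  0.01554815]
 [ 0.33482916  0.5542552  -0.76203058]
 [-0.41446756 -0.63964755 -0.64735435]] [ 496.89775205  -83.80238597 1603.86926291]
rod_grip [(0.88, [400, 269, 17, 41])]
stand_top [(0.75, [393, 299, 54, 56])]
slot_face [(0.65, [233, 236, 46, 70])]
plinth_edge [(0.62, [215, 252, 112, 114])]
rod_nose [(0.63, [400, 268, 16, 38])]
top 534.7190236055985 534.7190236055985 275.03889230420964 205.4942405968767 [[ 3.04891399e-02 -9.99534691e-01  9.01730376e-04]
 [-9.90956891e-01 -3.03454033e-02 -1.30704231e-01]
 [ 1.30670776e-01  3.09148364e-03 -9.91420996e-01]] [ -20.36114691  576.53785529 1396.51425165]
rod_grip [(0.59, [154, 244, 21, 15])]
stand_top [(0.91, [164, 244, 37, 37])]
slot_face [(0.65, [300, 158, 83, 50])]
plinth_edge [(0.91, [304, 139, 119, 118])]
rod_nose [(0.43, [157, 242, 15, 12])]
```

```bash
python3 - <<'E'
import cv2
a=cv2.imread("pics/scene0.png");b=cv2.imread("pics/top0.png")
cv2.imwrite("pics/s1.png",cv2.resize(a[150:370,120:460],(800,518),interpolation=cv2.INTER_CUBIC))
cv2.imwrite("pics/t1.png",cv2.resize(b[70:310,90:410],(800,600),interpolation=cv2.INTER_CUBIC))
E
```

```text
(no output)
```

View pics/s1.png

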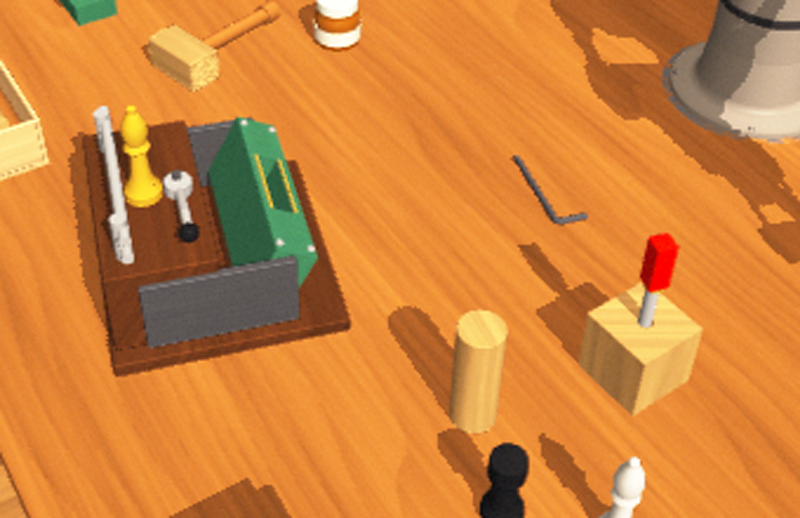

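View pics/t1.png

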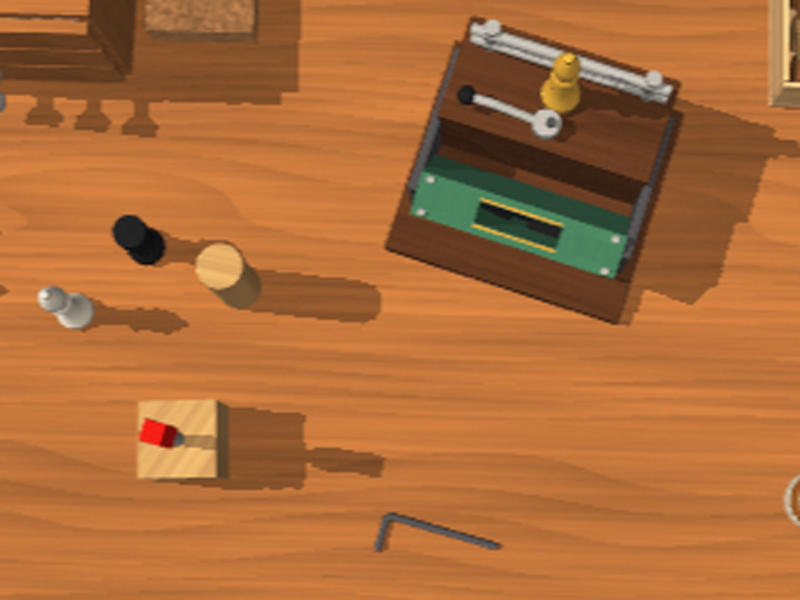

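Scene view: red handle at crop (660,262) on the stand, and the green casing slot at (275,185). Top view: slot corners average (517,226) in the crop, stand top centre (177,440), red handle top about (157,432). The bystanders are clear of both.

```bash
cat > h.py <<'E'
from plant import bot
import numpy as np, cv2
from scipy.spatial.transform import Rotation as Ro
np.set_printoptions(precision=3,suppress=True)
def ray(p,u,v):
    R,t=np.array(p["R"]),np.array(p["t"])
    return -R.T@t, R.T@np.array([(u-p["cx"])/p["fx"],(v-p["cy"])/p["fy"],1])
def at(p,u,v,z):
    c,d=ray(p,u,v); return c+d*(z-c[2])/d[2]
def tri(a,b):
    (c,d),(e,f)=a,b; s=np.linalg.lstsq(np.c_[d,-f],e-c,rcond=None)[0]
    P,Q=c+d*s[0],e+f*s[1]; return (P+Q)/2,np.linalg.norm(P-Q)
def delta(pos,R,pos1=None,R1=None):
    "shift, turn in tool axes from measured (or given pos1,R1) pose to target"
    o=bot.get_obs(); p0=o["tool_pos"] if pos1 is None else pos1
    R0=Ro.from_euler("xyz",o["tcp_rot"]).as_matrix() if R1 is None else R1
    return np.r_[R0.T@(np.array(pos)-p0), Ro.from_matrix(R0.T@R).as_rotvec()]
def frame(z,y):
    z=z/np.linalg.norm(z); y=y-z*(y@z); y/=np.linalg.norm(y); return np.c_[np.cross(y,z),y,z]
E
python3 - <<'E'
from h import *
t=bot.capture("top");s=bot.capture("scene")
T=lambda x,y,z:at(t,90+x/2.5,70+y/2.5,z)
S=lambda x,y,z:at(s,120+x/800*340,150+y/518*220,z)
print("stand",T(177,440,80),[T(*c,80) for c in((137,401),(217,400),(217,479),(138,479))])
print("handle box tri",tri(ray(t,154,244),ray(s,400,269)))
print("slot top",[T(*c,z) for c,z in(((478,200),112),((562,222),112),((558,251),100),((472,230),100))],T(517,226,106))
print("slot scene",S(275,185,106))
# red pixels
for p,n in((t,"t"),(s,"s")):
    c=p["color"].astype(int); m=((c[...,0]>130)&(c[...,1]<40)&(c[...,2]<40)).astype(np.uint8)
    k,l,st,ce=cv2.connectedComponentsWithStats(m); i=1+np.argmax(st[1:,4]); print(n,st[i],ce[i])
    np.save(n,ce[i])
print("red tri",tri(ray(t,*np.load("t.npy")),ray(s,*np.load("s.npy"))))
for q in("beech_blank_mid","ebony_rook_mid","hex_key_mid"):
    b=bot.boxes_of(q,t)
    if b: print(q,at(t,b[0]["rect"][0],b[0]["rect"][1],50))
w=bot.capture("wrist");cv2.imwrite("pics/w0.png",w["color"][:,:,::-1]);print(w["R"],w["t"],w["fx"],w["cx"],w["cy"])
E
```

```text
stand [457.099 288.143  80.   ] [array([496.079, 331.853,  80.   ]), array([499.644, 249.194,  80.   ]), array([418.414, 244.763,  80.   ]), array([415.939, 325.825,  80.   ])]
handle box tri (array([458.856, 292.213, 139.4  ]), np.float64(0.7421329389751308))
slot top [array([711.833, -14.446, 112.   ]), array([ 691.347, -101.509,  112.   ]), array([663.281, -98.847, 100.   ]), array([682.703,  -9.213, 100.   ])] [687.048 -55.547 106.   ]
slot scene [693.067 -52.268 106.   ]
t [146 238  11  10  71] [151.169 242.563]
s [392 250  16  24 271] [399.45  260.993]
red tri (array([462.415, 291.427, 166.171]), np.float64(5.603344800933383))
beech_blank_mid [637.501 249.298  50.   ]
ebony_rook_mid [672.294 350.88   50.   ]
hex_key_mid [372.703  40.502  50.   ]
[[ 0.317  0.949 -0.   ]
 [ 0.92  -0.307  0.244]
 [ 0.231 -0.077 -0.97 ]] [-525.2    -31.351  388.951] 325.19226210127806 284.0627618813942 214.5884165049614
```

```bash
python3 - <<'E'
from h import *
print(delta([459,289,250],frame(np.array([0,0,-1.]),np.array([.23,.973,0]))), bot.get_obs()["tool_pos"])
E
```

```text
[-343.638 -105.314    1.746    0.       0.      -0.091] [166.525 497.894 251.751]
```

Call:
step_arm(
  deltas=[
    [-40, -12, 0, 0, 0, 0],
    [-80, -24, 0, 0, 0, 0],
    [-120, -36, 0, 0, 0, 0],
    [-160, -49, 0, 0, 0, 0],
    [-200, -61, 0, 0, 0, 0],
  ],
)

```text
time: 1.32
tool_pos: [337.4, 375.7, 251.9]
tcp_rot: [3.141, 0.0, 2.819]
contact_force: [0.7, 0.8, 0.2]
grip_width: 91.5
```

Call:
step_arm(
  deltas=[
    [-39, -12, 0, 0, 0, 0],
    [-78, -24, 0, 0, 0, -0.05],
    [-117, -36, 0, 0, 0, -0.09],
    [-140, -44, 0, 0, 0, -0.09],
    [-144, -44, 2, 0, 0, -0.09],
  ],
)

```text
time: 1.73
tool_pos: [462.3, 286.7, 249.8]
tcp_rot: [-3.141, 0.002, 2.904]
contact_force: [-0.2, -0.6, -0.3]
grip_width: 91.8
```

Call:
step_arm(
  deltas=[
    [0, 0, 0, 0, 0, 0],
    [0, 0, 0, 0, 0, 0],
  ],
)

```text
time: 1.9
tool_pos: [458.2, 289.9, 249.4]
tcp_rot: [-3.141, -0.001, 2.908]
contact_force: [0.7, 0.2, -0.9]
grip_width: 91.8
```

```bash
python3 - <<'E'
from h import *
w=bot.capture("wrist");s=bot.capture("scene")
cv2.imwrite("pics/w1.png",np.hstack([cv2.resize(w["color"][:,:,::-1],(480,360)),s["color"][180:360,320:480,::-1].repeat(2,0).repeat(2,1)]))
o=bot.get_obs();print(o["tool_pos"],o["tcp_rot"],o["time"]);R,t=w["R"],w["t"];print(-R.T@t, R)
for q in("rod_grip","stand_top"): print(bot.boxes_of(q,w)[:2])
c=w["color"].astype(int); m=((c[...,0]>110)&(c[...,1]<50)&(c[...,2]<50)).astype(np.uint8)
k,l,st,ce=cv2.connectedComponentsWithStats(m); i=1+np.argmax(st[1:,4]); print(st[i],ce[i])
E
```

```text
[457.654 290.612 249.791] [ 3.141 -0.001  2.91 ] 2.0
[395.369 305.031 382.566] [[ 0.23   0.973 -0.   ]
 [ 0.944 -0.223  0.243]
 [ 0.236 -0.056 -0.97 ]]
[{'rect': [284.8, 231.3, 35.1, 62.4], 'p': 0.79}]
[{'rect': [283.1, 203.8, 102.6, 104.1], 'p': 0.8}]
[ 266  210   35   52 1681] [282.802 236.471]
```

View pics/w1.png

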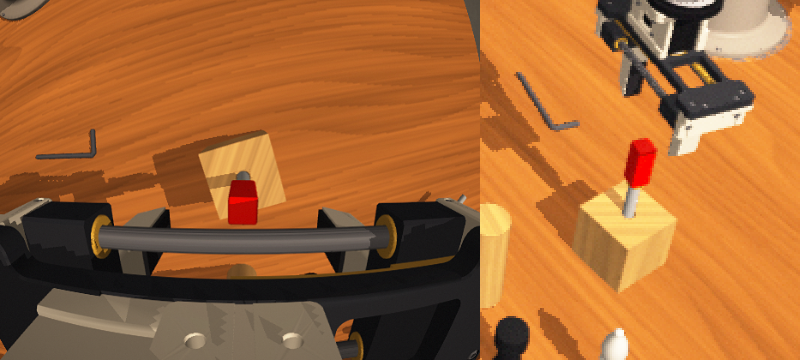

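Wrist view: the handle's flats lie square to the jaws, its top face centred near (283,244) in full pixels; the rod stands in the stand with the jaws either side of its column.

```bash
cat >> h.py <<'E'
def fray(p,u,v):
    R,t=np.array(p["R"]),np.array(p["t"]); d=np.array([u-p["cx"],v-p["cy"]])/p["fx"]; r=np.hypot(*d)
    return -R.T@t, R.T@np.r_[d/r*np.sin(r),np.cos(r)]
def fat(p,u,v,z):
    c,d=fray(p,u,v); return c+d*(z-c[2])/d[2]
E
python3 - <<'E'
from h import *
w=bot.capture("wrist")
c=w["color"].astype(int); m=((c[...,0]>110)&(c[...,1]<50)&(c[...,2]<50))
for r in range(210,263,4):
    x=np.where(m[r])[0]; print(r,x.min(),x.max(),c[r,x].mean(0))
print([fat(w,*k,191) for k in((283.5,243.8),(267,228),(300,228),(267,261),(300,261))])
print("stand",fat(w,283.1,203.8,80))
E
```

```text
210 271 285 [124.909  41.455  25.182]
214 269 296 [135.857   6.964   3.786]
218 268 297 [137.767   7.967   4.067]
222 267 297 [138.032   7.452   4.129]
226 267 297 [138.194   6.226   3.516]
230 266 298 [182.667   7.636   2.152]
234 266 299 [226.088   8.029   0.647]
238 266 299 [183.118   8.441   2.941]
242 265 298 [177.471   8.294   3.559]
246 265 298 [176.735   8.235   2.382]
250 265 298 [175.706   8.235   2.529]
254 265 298 [174.529   7.235   2.529]
258 265 298 [174.441   8.294   2.971]
262 277 296 [155.167  47.417  17.833]
[array([460.009, 289.959, 191.   ]), array([447.668, 282.412, 191.   ]), array([452.305, 302.21 , 191.   ]), array([468.955, 277.067, 191.   ]), array([473.744, 297.522, 191.   ])]
stand [458.394 289.768  80.   ]
```

Call:
step_arm(
  deltas=[
    [-1, 0, 30, 0, 0, 0],
    [-2, -0.5, 60, 0, 0, 0],
    [-2, -0.5, 81, 0, 0, 0],
    [-2, -0.5, 81, 0, 0, 0],
    [-2, -0.5, 81, 0, 0, 0],
  ],
)

```text
time: 2.57
tool_pos: [460.0, 289.0, 168.5]
tcp_rot: [-3.141, -0.002, 2.91]
contact_force: [0.2, 0.3, 1.4]
grip_width: 91.6
```

Call:
step_arm(
  deltas=[
    [0, 0, 0, 0, 0, 0],
    [0, 0, 0, 0, 0, 0],
    [0, 0, 0, 0, 0, 0],
    [0, 0, 0, 0, 0, 0],
    [0, 0, 0, 0, 0, 0],
  ],
  fingers=0,
)

```text
time: 2.98
tool_pos: [460.9, 288.8, 169.5]
tcp_rot: [3.141, 0.001, 2.909]
contact_force: [-0.2, -1.0, 0.3]
grip_width: 63.2
```

Call:
step_arm(
  deltas=[
    [0, 0, 0, 0, 0, 0],
    [0, 0, 0, 0, 0, 0],
    [0, 0, 0, 0, 0, 0],
    [0, 0, 0, 0, 0, 0],
    [0, 0, 0, 0, 0, 0],
  ],
)

```text
time: 3.4
tool_pos: [460.7, 288.7, 168.7]
tcp_rot: [3.142, -0.0, 2.909]
contact_force: [-0.6, -0.3, -0.7]
grip_width: 30.0
```

Call:
step_arm(
  deltas=[
    [0, 0, 0, 0, 0, 0],
    [0, 0, 0, 0, 0, 0],
    [0, 0, 0, 0, 0, 0],
    [0, 0, 0, 0, 0, 0],
    [0, 0, 0, 0, 0, 0],
  ],
)

```text
time: 3.82
tool_pos: [460.6, 288.8, 168.7]
tcp_rot: [3.141, -0.0, 2.909]
contact_force: [-0.8, 0.2, 0.7]
grip_width: 21.8
```

Call:
step_arm(
  deltas=[
    [0, 0, -10, 0, 0, 0],
    [0, 0, -20, 0, 0, 0],
    [0, 0, -40, 0, 0, 0],
    [0, 0, -60, 0, 0, 0],
    [0, 0, -90, 0, 0, 0],
  ],
)

```text
time: 4.23
tool_pos: [459.7, 288.1, 258.8]
tcp_rot: [-3.139, -0.003, 2.909]
contact_force: [0.3, -0.3, -2.7]
grip_width: 21.6
```

Call:
step_arm(
  deltas=[
    [0, 0, -30, 0, 0, 0],
    [0, 0, -50, 0, 0, 0],
    [0, 0, -60, 0, 0, 0],
    [0, 0, -60, 0, 0, 0],
    [0, 0, -60, 0, 0, 0],
  ],
)

```text
time: 4.65
tool_pos: [460.4, 288.5, 318.4]
tcp_rot: [-3.141, -0.0, 2.909]
contact_force: [-0.2, -0.5, -3.2]
grip_width: 21.7
```

```bash
python3 - <<'E'
from h import *
w=bot.capture("wrist");s=bot.capture("scene");t=bot.capture("top")
o=bot.get_obs();print(o["tool_pos"],o["tcp_rot"],o["time"],o["contact_force"],o["moment"],o["grip_width"])
cv2.imwrite("pics/w2.png",np.hstack([cv2.resize(w["color"][:,:,::-1],(480,360)),s["color"][150:330,320:480,::-1].repeat(2,0).repeat(2,1)]))
a=-12.8*np.pi/180;f=np.array([np.cos(a),np.sin(a),0]);y=np.array([-np.sin(a),np.cos(a),0])
n=-np.sin(np.radians(28))*f+np.array([0,0,np.cos(np.radians(28))])
P0=np.array([688,-55.,106]);Rt=frame(-n,y)
# nose at mouth+30 : grasp point = P0+n*(30+153)
for h in(60,20): 
    g=P0+n*(h+153)-6*(-n); print(h,g,delta(g,Rt))
E
```

```text
[460.052 288.386 316.944] [-3.139 -0.003  2.909] 4.8 [ 0.429  0.02  -3.166] [ 0.04  -0.036 -0.01 ] 21.907374030606185
60 [587.741 -32.222 299.366] [-198.276 -282.451   17.622   -0.004   -0.491   -0.009]
20 [606.053 -36.382 264.048] [-217.152 -282.199   52.887   -0.004   -0.491   -0.009]
```

View pics/w2.png

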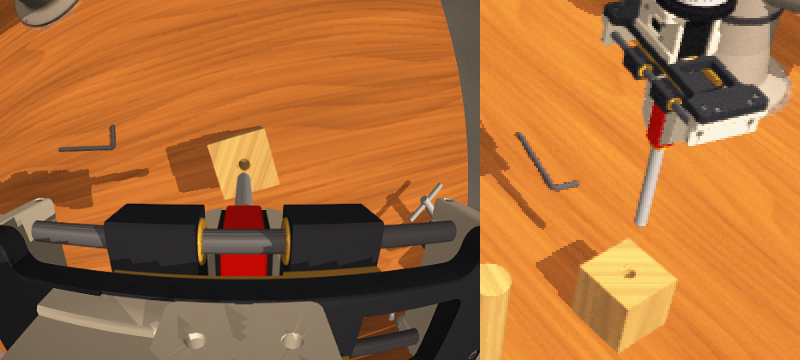

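Rod is lifted and straight in the jaws (nose at about (244,178) in the wrist view; the stand is empty). Moving it over the slot and tilting.

Call:
step_arm(
  deltas=[
    [-22, -31, 0, 0, 0, 0],
    [-44, -62, 0, 0, 0, 0],
    [-66, -94, 0, 0, 0, 0],
    [-88, -125, 0, 0, 0, 0],
    [-110, -157, 0, 0, 0, 0],
  ],
)

```text
time: 5.22
tool_pos: [531.4, 109.0, 317.4]
tcp_rot: [-3.141, -0.002, 2.909]
contact_force: [0.5, 0.7, -2.2]
grip_width: 21.7
```

Call:
step_arm(
  deltas=[
    [-18, -25, 3, 0, -0.1, 0],
    [-36, -50, 7, 0, -0.2, 0],
    [-54, -75, 10, 0, -0.3, 0],
    [-71, -100, 14, 0, -0.4, 0],
    [-88, -125, 18, 0, -0.491, -0.009],
  ],
)

```text
time: 5.63
tool_pos: [587.7, -32.5, 299.5]
tcp_rot: [-3.138, 0.493, 2.919]
contact_force: [0.8, 0.9, -3.2]
grip_width: 21.7
```

Call:
step_arm(
  deltas=[
    [0, 0, 0, 0, 0, 0],
    [0, 0, 0, 0, 0, 0],
    [0, 0, 0, 0, 0, 0],
    [0, 0, 0, 0, 0, 0],
  ],
)

```text
time: 5.97
tool_pos: [588.3, -30.6, 300.5]
tcp_rot: [-3.14, 0.49, 2.919]
contact_force: [0.2, -0.6, -3.6]
grip_width: 21.6
```

```bash
python3 - <<'E'
from h import *
w=bot.capture("wrist");s=bot.capture("scene");t=bot.capture("top")
o=bot.get_obs();print(o["tool_pos"],o["tcp_rot"],o["time"],o["contact_force"],o["moment"],o["grip_width"])
big=lambda im,k:cv2.resize(im[:,:,::-1],None,fx=k,fy=k,interpolation=cv2.INTER_CUBIC)
A=big(w["color"][120:270,180:390],2.85);print(A.shape)
B=big(s["color"][190:290,190:290],2);C=big(t["color"][110:210,250:350],2)
cv2.imwrite("pics/w3.png",np.hstack([cv2.resize(A,(598,427)),np.vstack([B,C,np.zeros((27,200,3),np.uint8)])]))
R=Ro.from_euler("xyz",o["tcp_rot"]).as_matrix();nose=o["tool_pos"]+R[:,2]*159;print("nose",nose)
a=-12.8*np.pi/180;f=np.array([np.cos(a),np.sin(a),0]);y=np.array([-np.sin(a),np.cos(a),0])
x=np.cos(np.radians(28))*f+np.array([0,0,np.sin(np.radians(28))])
P0=np.array([688,-55.,106])
def fp(P):
    c=w["R"]@P+w["t"];th=np.arctan2(np.hypot(c[0],c[1]),c[2]);k=w["fx"]*th/np.hypot(c[0],c[1]);return np.array([w["cx"]+c[0]*k,w["cy"]+c[1]*k])
print("pred nose px in view",(fp(nose)-[180,120])*2.85)
print("pred slot corners",[(fp(P0+i*12*x+j*45*y)-[180,120])*2.85 for i,j in((1,1),(1,-1),(-1,-1),(-1,1))])
E
```

```text
[588.51  -30.507 300.772] [-3.139  0.491  2.92 ] 6.1167 [-0.367  0.321 -2.011] [0.128 0.601 0.004] 21.841538802511423
(428, 598, 3)
nose [661.526 -47.34  160.536]
pred nose px in view [296.395 245.085]
pred slot corners [array([407.573, 237.892]), array([177.561, 237.493]), array([176.064, 176.823]), array([409.159, 177.165])]
```

View pics/w3.png

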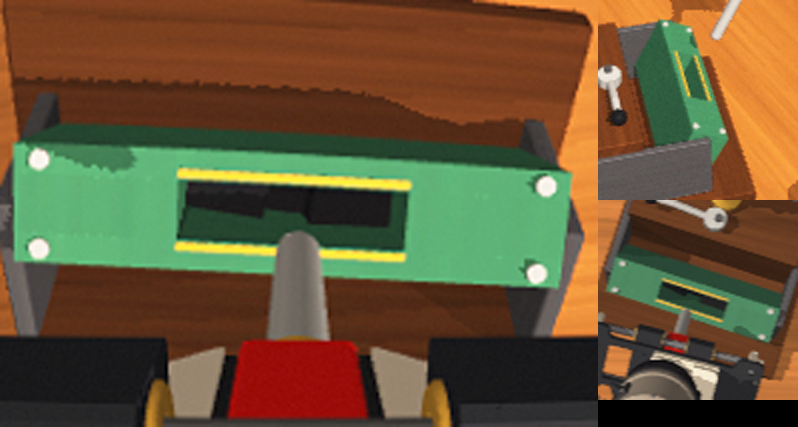

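Wrist view: slot between the yellow strips, corners about (179,181), (409,192), (406,253), (178,242), tilted ~2.7° against my guess; the rod nose at (298,235) as predicted. I'll refine yaw and centre from the yellow strips.

```bash
python3 - <<'E'
from h import *
from scipy.optimize import least_squares
w=bot.capture("wrist");t=bot.capture("top");s=bot.capture("scene")
def strips(p,u0,v0,u1,v1):
    c=p["color"].astype(int); m=((c[...,0]>130)&(c[...,1]>110)&(c[...,2]<c[...,1]*.55)&(abs(c[...,0]-c[...,1])<70))
    k=np.zeros_like(m);k[v0:v1,u0:u1]=1;m&=k
    n,l,st,ce=cv2.connectedComponentsWithStats(m.astype(np.uint8)); i=[j for j in range(1,n) if st[j,4]>15]
    print([(st[j].tolist(),ce[j]) for j in i]); return m
mw=strips(w,230,170,340,220)
ms=strips(s,215,205,255,260)
mt=strips(t,270,140,325,175)
a0=np.radians(28)
def fr(yaw):
    f=np.array([np.cos(yaw),np.sin(yaw),0]);y=np.array([-np.sin(yaw),np.cos(yaw),0]);n=-np.sin(a0)*f+[0,0,np.cos(a0)]
    return np.cos(a0)*f+[0,0,np.sin(a0)],y,n
# project strip pixels from wrist to plane z through P0
x,y,n=fr(np.radians(-15.5));P0=np.array([688,-55,106.])
for nm,m,p,g in(("w",mw,w,fray),("s",ms,s,ray),("t",mt,t,ray)):
    v,u=np.where(m);Q=[]
    for a,b in zip(u,v):
        c,d=g(p,a,b);Q.append(c+d*((P0-c)@n)/(d@n)-P0)
    if not Q: continue
    Q=np.array(Q);X=Q@x;Y=Q@y
    for sg in(1,-1):
        k=(sg*(X-np.median(X))>0)&(abs(Y)<60); l=np.polyfit(Y[k],X[k],1);print(nm,"strip slope deg",np.degrees(np.arctan(l[0])),"X at Y0",l[1],"Y range",Y[k].min(),Y[k].max(),k.sum())
E
```

```text
[([242, 179, 82, 8, 284], array([282.444, 182.07 ])), ([241, 205, 36, 4, 111], array([258.622, 206.523])), ([292, 207, 30, 5, 98], array([306.276, 208.959]))]
[([228, 216, 8, 22, 39], array([231.744, 226.333])), ([238, 218, 9, 22, 42], array([241.833, 228.833]))]
[([282, 149, 33, 11, 50], array([298.26, 154.44])), ([279, 160, 14, 5, 21], array([285.476, 161.81 ])), ([296, 165, 16, 6, 25], array([303.72, 167.6 ]))]
w strip slope deg -4.61480023217632 X at Y0 13.63171414508974 Y range -45.59251495660152 44.10817936598469 246
w strip slope deg 0.43368387988337925 X at Y0 -11.650059442385254 Y range -44.98611000534349 44.41034021937604 246
s strip slope deg -2.817535725548623 X at Y0 16.54510844592697 Y range -40.61315836454016 43.20127042212208 43
s strip slope deg 1.9733217734153556 X at Y0 -10.627599221106626 Y range -48.397529523319214 43.072874251755906 38
t strip slope deg 0.8711245960346693 X at Y0 15.589505096931996 Y range -42.0994924216807 44.1470571918482 48
t strip slope deg -1.5688024951887847 X at Y0 -12.494841270529 Y range -43.12223569579749 43.79782899552786 48
```

```bash
cat >> h.py <<'E'
a0=np.radians(28);yaw=np.radians(-15.4)
f=np.array([np.cos(yaw),np.sin(yaw),0]);sy=np.array([-np.sin(yaw),np.cos(yaw),0]);sn=-np.sin(a0)*f+[0,0,np.cos(a0)];sx=np.cos(a0)*f+[0,0,np.sin(a0)]
P0=np.array([689.5,-55.4,106.3]);Rt=frame(-sn,sy)
def tgt(X,Y,Z): return P0+sx*X+sy*Y+sn*(Z+159)
def where():
    o=bot.get_obs();R=Ro.from_euler("xyz",o["tcp_rot"]).as_matrix();q=o["tool_pos"]+R[:,2]*159-P0
    F=o["contact_force"];print("t",o["time"],"nose XYZ",q@np.c_[sx,sy,sn],"F xyz",F@np.c_[sx,sy,sn],"M",o["moment"]@np.c_[sx,sy,sn],"grip",o["grip_width"],"rot",Ro.from_matrix(R.T@Rt).as_rotvec())
E
python3 - <<'E'
from h import *
where()
print(delta(tgt(0,-33,15),Rt))
E
```

```text
t 6.2667 nose XYZ [-0.23  -0.056 61.588] F xyz [-1.486 -0.188 -2.664] M [-0.041  0.536  0.045] grip 21.701757840900463 rot [0.02  0.002 0.041]
[  0.818 -30.724  45.963   0.02    0.002   0.041]
```

Call:
step_arm(
  deltas=[
    [0, -15, 15, 0.01, 0, 0.02],
    [0.5, -31, 30, 0.02, 0.002, 0.041],
    [1, -31, 46, 0.02, 0.002, 0.041],
    [1, -31, 46, 0.02, 0.002, 0.041],
    [1, -31, 46, 0.02, 0.002, 0.041],
  ],
)

```text
time: 6.68
tool_pos: [601.4, -66.2, 259.0]
tcp_rot: [-3.141, 0.487, 2.872]
contact_force: [-0.5, 0.7, -2.4]
grip_width: 21.8
```

```bash
python3 - <<'E'
from h import *
w=bot.capture("wrist");where();print(delta(tgt(0,-33,-30),Rt))
A=cv2.resize(w["color"][120:270,180:390,::-1],None,fx=3,fy=3,interpolation=cv2.INTER_CUBIC);cv2.imwrite("pics/w4.png",A)
E
```

```text
t 6.7333 nose XYZ [  0.018 -33.613  15.228] F xyz [-1.187  0.632 -1.99 ] M [0.008 0.576 0.055] grip 22.10052554332703 rot [-0.001  0.    -0.   ]
[-0.023  0.551 45.227 -0.001  0.    -0.   ]
```

View pics/w4.png

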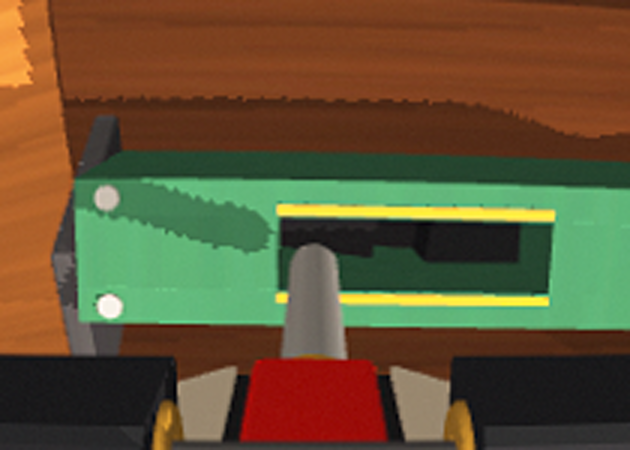

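Strips are now level in the wrist view; nose at (315,255), about 12 mm inside the slot's left end at column 279. Going in.

Call:
step_arm(
  deltas=[
    [0, 0.5, 8, 0, 0, 0],
    [0, 0.5, 16, 0, 0, 0],
    [0, 0.5, 24, 0, 0, 0],
    [0, 0.5, 32, 0, 0, 0],
    [0, 0.5, 32, 0, 0, 0],
  ],
)

```text
time: 7.15
tool_pos: [616.1, -69.8, 229.3]
tcp_rot: [-3.141, 0.486, 2.872]
contact_force: [0.1, 0.4, -3.0]
grip_width: 21.6
```

```bash
python3 -c "
from h import *
where()"
```

```text
t 7.15 nose XYZ [ -1.845 -33.489 -18.966] F xyz [-1.451  0.448 -2.666] M [-0.007  0.618 -0.026] grip 21.63216458733797 rot [-0.001 -0.003 -0.001]
```

Call:
step_arm(
  deltas=[
    [0, 0, 7, 0, 0, 0],
    [0, 0, 14, 0, 0, 0],
    [0, 0, 20, 0, 0, 0],
    [0, 0, 20, 0, 0, 0],
  ],
)

```text
time: 7.48
tool_pos: [625.2, -72.4, 212.2]
tcp_rot: [-3.141, 0.487, 2.872]
contact_force: [-0.2, -1.0, -2.7]
grip_width: 21.7
```

Call:
step_arm(
  deltas=[
    [0, 0, 2, 0, 0, 0],
    [0, 0, 4, 0, 0, 0],
    [0, 0, 6, 0, 0, 0],
    [0, 0, 7, 0, 0, 0],
    [0, 0, 7, 0, 0, 0],
  ],
)

```text
time: 7.9
tool_pos: [628.3, -73.2, 208.9]
tcp_rot: [-3.141, 0.49, 2.872]
contact_force: [-6.7, 1.0, 6.1]
grip_width: 21.8
```

```bash
python3 -c "
from h import *
where()"
```

```text
t 7.9 nose XYZ [  0.517 -33.501 -42.917] F xyz [-3.081 -0.767  8.552] M [-0.174  1.123 -0.059] grip 21.832463540051585 rot [-0.001  0.001 -0.   ]
```

Call:
step_arm(
  deltas=[
    [0, 3, 0, 0, 0, 0],
    [0, 6, 0, 0, 0, 0],
  ],
)

```text
time: 8.07
tool_pos: [630.1, -68.0, 208.8]
tcp_rot: [-3.14, 0.491, 2.872]
contact_force: [-3.3, -1.2, 0.7]
grip_width: 22.4
```

Call:
step_arm(
  deltas=[
    [0, 3, 0, 0, 0, 0],
    [0, 6, 0, 0, 0, 0],
  ],
)

```text
time: 8.23
tool_pos: [632.0, -61.9, 208.4]
tcp_rot: [-3.141, 0.491, 2.872]
contact_force: [-2.2, -1.3, 1.6]
grip_width: 21.8
```

Call:
step_arm(
  deltas=[
    [0, 3, 0, 0, 0, 0],
    [0, 6, 0, 0, 0, 0],
  ],
)

```text
time: 8.4
tool_pos: [633.5, -55.6, 207.8]
tcp_rot: [-3.141, 0.489, 2.872]
contact_force: [-1.2, -2.1, 0.1]
grip_width: 21.6
```

```bash
python3 -c "
from h import *
where()"
```

```text
t 8.4 nose XYZ [  0.138 -15.219 -44.079] F xyz [-0.44  -2.362  0.4  ] M [-0.594  0.461  0.013] grip 21.620529223609235 rot [-0.001  0.001 -0.001]
```

Call:
step_arm(
  deltas=[
    [0, 0, 1.5, 0, 0, 0],
    [0, 0, 1.5, 0, 0, 0],
  ],
)

```text
time: 8.57
tool_pos: [634.1, -54.9, 207.4]
tcp_rot: [3.141, 0.49, 2.872]
contact_force: [-8.0, 3.4, 9.2]
grip_width: 21.8
```

```bash
python3 -c "
from h import *
where()"
```

```text
t 8.5667 nose XYZ [  0.386 -14.2   -44.601] F xyz [-3.289  1.172 12.124] M [0.249 1.009 0.049] grip 21.81695803596981 rot [ 0.     0.001 -0.   ]
```

Contact again at −44.6 (bar surface). Keep sliding with this press.

Call:
step_arm(
  deltas=[
    [0, 3, 0.3, 0, 0, 0],
    [0, 6, 0.5, 0, 0, 0],
  ],
)

```text
time: 8.73
tool_pos: [636.1, -50.7, 207.5]
tcp_rot: [-3.14, 0.492, 2.872]
contact_force: [1.4, 1.4, -0.1]
grip_width: 22.3
```

Call:
step_arm(
  deltas=[
    [0, 3, 0.3, 0, 0, 0],
    [0, 6, 0.5, 0, 0, 0],
  ],
)

```text
time: 8.9
tool_pos: [637.5, -43.9, 204.7]
tcp_rot: [3.141, 0.488, 2.872]
contact_force: [-0.3, 1.0, -3.0]
grip_width: 21.6
```

```bash
python3 -c "
from h import *
where()"
```

```text
t 8.9 nose XYZ [ -0.932  -2.823 -47.124] F xyz [-1.858  0.868 -2.413] M [-0.008  0.507 -0.023] grip 21.64015075948874 rot [-0.    -0.001 -0.001]
```

Force dropped to free: nose is over the notch at Y≈−3. Push gently.

Call:
step_arm(
  deltas=[
    [0, 0, 3, 0, 0, 0],
    [0, 0, 5, 0, 0, 0],
    [0, 0, 5, 0, 0, 0],
  ],
)

```text
time: 9.15
tool_pos: [639.6, -45.1, 199.7]
tcp_rot: [-3.141, 0.487, 2.872]
contact_force: [-0.3, 0.1, -2.9]
grip_width: 21.5
```

```bash
python3 -c "
from h import *
where()"
```

```text
t 9.15 nose XYZ [ -1.309  -3.425 -52.709] F xyz [-1.694  0.039 -2.394] M [-0.001  0.598  0.028] grip 21.523572302301282 rot [-0.001 -0.002 -0.   ]
```

Call:
step_arm(
  deltas=[
    [0, 0, 4, 0, 0, 0],
    [0, 0, 8, 0, 0, 0],
    [0, 0, 12, 0, 0, 0],
    [0, 0, 14, 0, 0, 0],
    [0, 0, 14, 0, 0, 0],
  ],
)

```text
time: 9.57
tool_pos: [646.1, -47.1, 187.8]
tcp_rot: [-3.141, 0.488, 2.872]
contact_force: [-0.0, 0.1, -3.3]
grip_width: 22.2
```

```bash
python3 -c "
from h import *
where()"
```

```text
t 9.5667 nose XYZ [ -0.753  -3.719 -66.387] F xyz [-1.598  0.099 -2.854] M [0.012 0.606 0.061] grip 22.218583074396896 rot [-0.001 -0.001 -0.001]
```

Call:
step_arm(
  deltas=[
    [0, 0, 2, 0, 0, 0],
    [0, 0, 4, 0, 0, 0],
    [0, 0, 6, 0, 0, 0],
    [0, 0, 6, 0, 0, 0],
  ],
)

```text
time: 9.9
tool_pos: [648.9, -47.8, 183.8]
tcp_rot: [-3.141, 0.489, 2.872]
contact_force: [-2.9, 0.9, 1.7]
grip_width: 21.9
```

```bash
python3 -c "
from h import *
where()"
```

```text
t 9.9 nose XYZ [  0.185  -3.533 -71.278] F xyz [-1.941  0.131  2.912] M [-0.046  0.76  -0.015] grip 21.87651321158959 rot [-0.001  0.001 -0.001]
```

Call:
step_arm(
  deltas=[
    [0, 0, 2, 0, 0, 0],
    [0, 0, 2, 0, 0, 0],
  ],
)

```text
time: 10.07
tool_pos: [650.1, -48.0, 183.8]
tcp_rot: [-3.141, 0.492, 2.872]
contact_force: [-9.5, 1.7, 11.9]
grip_width: 21.8
```

```bash
python3 -c "
from h import *
where()"
```

```text
t 10.0667 nose XYZ [  1.636  -3.498 -71.776] F xyz [-2.88  -0.87  14.999] M [-0.304  1.145  0.005] grip 21.801830581100845 rot [-0.001  0.003 -0.   ]
```

Call:
step_arm(
  deltas=[
    [3, 0, 0, 0, -0.02, 0],
    [6, 0, 0, 0, -0.04, 0],
    [9, 0, 0, 0, -0.06, 0],
    [9, 0, 0, 0, -0.06, 0],
  ],
)

```text
time: 10.4
tool_pos: [642.4, -45.9, 179.4]
tcp_rot: [-3.141, 0.554, 2.873]
contact_force: [-5.9, -0.1, 8.6]
grip_width: 21.7
```

```bash
python3 -c "
from h import *
where()"
```

```text
t 10.4 nose XYZ [  2.387  -3.447 -71.575] F xyz [-1.008 -1.674 10.228] M [-0.449  0.624 -0.015] grip 21.724301616967292 rot [-0.001  0.065 -0.   ]
```

Rod is firmly on the floor (15 N at −71.8). Release.

Call:
step_arm(
  deltas=[
    [0, 0, 0, 0, 0, 0],
    [0, 0, 0, 0, 0, 0],
    [0, 0, 0, 0, 0, 0],
    [0, 0, 0, 0, 0, 0],
    [0, 0, 0, 0, 0, 0],
  ],
  fingers=70,
)

```text
time: 10.82
tool_pos: [642.3, -46.0, 177.3]
tcp_rot: [-3.141, 0.549, 2.872]
contact_force: [-0.5, -0.2, 0.2]
grip_width: 50.6
```

Call:
step_arm(
  deltas=[
    [0, 0, 0, 0, 0, 0],
    [0, 0, 0, 0, 0, 0],
    [0, 0, 0, 0, 0, 0],
    [0, 0, 0, 0, 0, 0],
    [0, 0, 0, 0, 0, 0],
  ],
)

```text
time: 11.23
tool_pos: [642.2, -45.9, 177.3]
tcp_rot: [-3.141, 0.549, 2.872]
contact_force: [1.0, -0.1, -0.2]
grip_width: 69.8
```

```bash
python3 - <<'E'
from h import *
where()
w=bot.capture("wrist");s=bot.capture("scene");t=bot.capture("top")
big=lambda im,k:cv2.resize(im[:,:,::-1],None,fx=k,fy=k,interpolation=cv2.INTER_CUBIC)
cv2.imwrite("pics/r.png",np.hstack([cv2.resize(w["color"][:,:,::-1],(480,360)),cv2.resize(s["color"][170:290,180:286,::-1],(318,360))]))
E
```

```text
t 11.2333 nose XYZ [  0.401  -3.513 -73.379] F xyz [ 0.75   0.134 -0.678] M [-0.002  0.421 -0.017] grip 69.81311770545503 rot [-0.001  0.06  -0.001]
```

View pics/r.png

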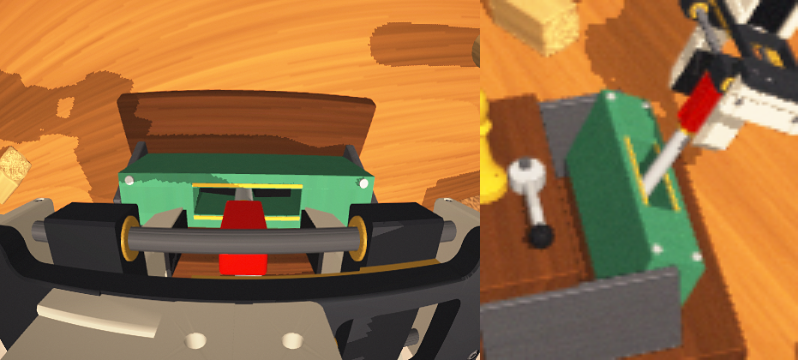

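Released; the rod stands in the slot (handle at (243,240) in the wrist view), clear of both open fingers. Backing off along the tool axis.

Call:
step_arm(
  deltas=[
    [0, 0, -10, 0, 0, 0],
    [0, 0, -25, 0, 0, 0],
    [0, 0, -50, 0, 0, 0],
    [0, 0, -80, 0, 0, 0],
    [0, 0, -110, 0, 0, 0],
  ],
)

```text
time: 11.8
tool_pos: [585.7, -30.3, 272.2]
tcp_rot: [-3.141, 0.548, 2.872]
contact_force: [0.6, 0.1, 0.4]
grip_width: 69.9
```

Call:
step_arm(
  deltas=[
    [0, 0, -30, 0, 0, 0],
    [0, 0, -50, 0, 0, 0],
    [0, 0, -60, 0, 0, 0],
    [0, 0, -60, 0, 0, 0],
  ],
)

```text
time: 12.13
tool_pos: [556.5, -21.9, 325.4]
tcp_rot: [3.141, 0.554, 2.872]
contact_force: [-0.1, -0.2, -0.2]
grip_width: 69.9
```

```bash
python3 - <<'E'
from h import *
where()
w=bot.capture("wrist");s=bot.capture("scene");t=bot.capture("top")
cv2.imwrite("pics/f.png",np.hstack([cv2.resize(w["color"][:,:,::-1],(480,360)),cv2.resize(s["color"][170:290,180:286,::-1],(318,360))]))
P=[]
for p in(s,):
    c=p["color"].astype(int); m=((c[...,0]>110)&(c[...,1]<50)&(c[...,2]<50)).astype(np.uint8)
    k,l,st,ce=cv2.connectedComponentsWithStats(m); i=1+np.argmax(st[1:,4]); u,v=ce[i]
c=w["color"].astype(int); m=((c[...,0]>110)&(c[...,1]<50)&(c[...,2]<50)).astype(np.uint8)
k,l,st,ce=cv2.connectedComponentsWithStats(m); i=1+np.argmax(st[1:,4])
g,e=tri(ray(s,u,v),fray(w,*ce[i]));q=(g-P0)@np.c_[sx,sy,sn];print("grip in slot frame",q,e,"dist from nose est",np.linalg.norm(q-[3,-3.5,-70]))
E
```

```text
t 12.1333 nose XYZ [-7.783 -3.027 99.184] F xyz [-0.11  -0.217 -0.168] M [-0.     0.321 -0.02 ] grip 69.85501717020533 rot [-0.     0.065 -0.001]
grip in slot frame [-11.432  -3.029  81.509] 0.8063099179147147 dist from nose est 152.1958737931946
```

View pics/f.png

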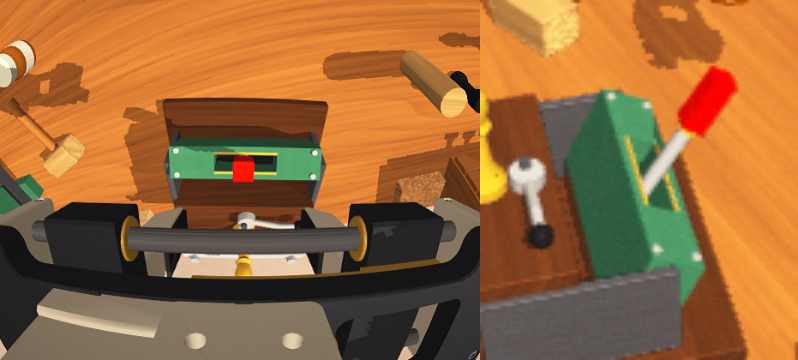

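The rod stands alone in the slot (handle at (243,168) in the wrist view), and its centre is 81.5 mm outside the mouth, against about 83 mm when home. Handing in.

```bash
python3 -c "
from plant import bot
print(bot.close_job())"
```

```text
the job is handed in; nothing more can be done
None
```

The locking rod is fully home in the notch and left there, and I handed the job in at about 12.3 s. `close_job()` gave no verdict, as expected.

- **What I did:** I lifted the rod from the stand, tilted it square to the casing and put it in near one end of the slot. I slid it along the bar with a light press of about 12 N. It dropped into the notch about 3 mm from the slot's middle. I pushed it to the floor, where it met 15 N at about 71 mm below the mouth, then released it and backed off.
- **Last checks:** After release, the handle centre measured 81.5 mm outside the mouth; about 83 mm is expected when home, leaning a little towards the robot. The gripper was clear of everything, with the wrist force near zero.
- **Disagreements:** My first estimate of the station's yaw was about 2.6° off. I corrected it from the wrist camera before inserting the rod. The bar's depth read 43 to 44.6 mm along the slide (44 mm given), which is within the calibration error.
- **Not measured:** I did not re-measure where the bystanders stand. My path stayed clear of them, and the readings I took showed no unexpected contact.

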